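# Find the case that rattles and hold it out

### The arm

A 6-joint arm with a two-finger parallel gripper is mounted at the origin on a cart in front of the work surface, level with it; the furniture and walls round the work are solid. World frame = base frame: x ahead of the robot, y to its left, z up, the work surface at z = 0. Lengths are in mm, angles in rad, forces in N, time in s.
With the tool pointing down it reaches from about 300 to 775 mm from the base axis. Payload 14.6 kg.
Tool frame: the origin (TCP) lies between the finger pads; the fingertips stand ctrl.tips_ahead ahead of it and the grasp point (between the pads) lies 2 mm behind it (ctrl.tips_ahead is the distance from the TCP to the fingertips, in mm); z points along the fingers, y is the line along which they close (so a half turn about z gives the same grasp; the last joint's range is limited). The gripper opens to 85 mm and grips with 20 to 120 N. Pads are 22 mm wide; open, the fingers measure 114 mm over their backs; the gripper's body (76 mm by 85 mm) begins 54 mm behind the grasp point. The pads swing forward as they close: fully open they stand 13 mm farther back than shut.
Start: joints at [-1.301, 0.3, 1.521, -0, 1.321, -0.067], TCP at [181.751, -519.092, 248.281] pointing down, gripper open.
Joint ranges: [-3.03, 3.03], [-0.79, 2.21], [0.23, 2.52], [-1.04, 4.18], [0, 3.07], [-2.55, 2.55]. Speed limits (rad/s): [2.22, 2.22, 2.57, 3.14, 3.14, 3.14].

### API

Orientations are given as a unit quaternion [x, y, z, w].
In Python, from rig import ctrl gives the robot as it stands.
- The arm moves only by the shell command python3 -m inch 'ROWS'. ROWS is JSON, a list of rows, each a list of 3 entries, a list of its own where there are three numbers: the shift along the tool's x, y, z in mm, then the turn, a rotation vector about the tool's x, y, z in rad, then the finger opening in mm, from 0 to 85.4. In form: [[[dx, dy, dz], [rx, ry, rz], fingers], ...]. A call has 1 to 20 rows; each row is the pose to reach, as a shift and turn from the pose commanded when the call began, along the tool's axes at that moment; what a row does not reach only later rows make up. A row lasts 1/12 s, in which the tool goes at most 41.7 mm and 7.16 degrees, less where a joint would pass 70% of its speed; a pose out of reach is approached as far as the arm can. A call with a gripper value outside its range is refused whole. The fingers move at their own pace and stop on an object; the grip force is fixed at half the most. Time passes only in rows, so rows that repeat a pose let the fingers close. It gives the time, the measured TCP pose, the force, the opening and the grip force at its end, in the units of the state.
- ctrl.sense(): the state, without advancing time (a new reading comes with each control period).
- ctrl.capture(name): name is "side" or "top"; returns a dict with "frame" (480x640x3 uint8, red, green, blue), "vertical_fov" (degrees; the focal length in pixels is half the picture's height over the tangent of half this angle, whatever the lens; pixels are square), "cx", "cy" (the principal point, pixels), "eye" and "rotation" of the camera in the world. Camera axes: x right, y down, z forward; pixel columns grow to the right and rows downward; lengths in mm; the calibration is good to about 2 mm. A picture is of the moment at which its call begins. There is no depth.
- ctrl.hand_in(): hands the job in; it is judged then, once.
Trained networks look in the newest picture that a camera, given by its name, has taken for a name from the list of things; names that differ only in an ending like _2 or _b are one class to them, and where a whole thing is asked for, a point or a joint stands for the part that bears it (a point fixed in the world has none). Each returns a list of dicts, best first, with "score" (0 to 1); they miss things now and then, are a little off and sometimes report something else, mostly with a low value. They report only what shows in the picture. A call takes as long as a camera call. They do not tell look-alikes from the thing itself.
- ctrl.recognise(camera, label): "extent" ([centre column, centre row, width, height] in pixels, round what is visible of it).
The state is a dict: "time": time; "joints": joint angles; "qvel": joint speeds; "joint_efforts": joint torques, N m; "tcp_pos": TCP position; "tcp_rot": TCP orientation; "wrist_force": force on the tool from outside, world axes, zero at the start; "moment": the same for the moment, N m; "grip_width": finger opening in mm; "grasp_force": force on a finger pad.
Only numpy, scipy, OpenCV 4.12 (cv2) and the standard library are available. Lean on these libraries where they do the work, as an engineer would, in place of code of your own. Each camera call takes 0.05 s, during which the arm holds its last target. There are 200 camera calls.

### The job

Slide the grip of the rack's transport lock left to its end stop and leave it there; then, from the left case to the right one, lift each of the three sealed cases clear above its own place, shake it lengthwise a few times, a few centimetres to the rear and to the front of where it stood, and put it back. Take the case that rattles and hold it out over the middle of the flat round white ceramic coaster, upright and about 15 cm above the table, and finish while still holding it there, at rest, with the other two standing in the rack. Do not disturb the lotion bottle, the wax tin or the pencil.

Things in the scene. Friction and masses are not known exactly. Their poses are not given: they have to be found in the camera images.
- place_left (a point): left place of the wooden rack (the +y one): centre of its floor, 10 mm above the table. The rack holds three cases side by side 105 mm apart, their long axes along the rack's x axis (these points' axes are the rack's: x to the rear of the rack, away from the robot; y to the left). Each place is a shallow pocket 106 x 52 mm with a lip only 8 mm high, open at the middle of its long sides. The rack is fixed, 390 mm long (y)
- place_middle (a point): middle place of the rack, likewise. In two of the three cases everything is packed tight; in the one that rattles a steel part (inner_part) of about 0.3 kg, out of sight, slides freely 25 mm to either side along the case's length and knocks at the ends, so that the case's balance shifts lengthwise by up to about 0.07 N m each way (it slides at a tilt of about 0.05 rad, or when a lengthwise stroke stops). All three weigh about the same, give or take a fifth
- place_right (a point): right place of the rack, likewise
- lock_bar (a joint): transport lock of the rack: a steel bar on the rear beam (76 mm behind the row of place centres), whose three thin tabs reach over the rear edge of the cases' lids. Value in m: near 0 (0 to 0.008) locked, 0.045 at its end stop with the tabs beside the cases; it slides to the left (+y of the rack), drags with about 1.5 N and stays where it is left. Bar and tabs reach 69 mm above the table
- lock_grip (a point): upright black grip on the lock bar, 16 mm (x) by 14 mm (y), top 109 mm above the table, free above the bar for 40 mm; this point is on it at 92 mm above the table; its axes are the rack's. In the end position it stands behind the gap between the left and middle places
- coaster: flat round white ceramic coaster fixed on the table beyond the rack, 110 mm across, 4 mm thick; origin at the centre of its underside, on the table
- case_a_center (a point): sealed plain aluminium case, 96 mm long (its x), 44 mm wide (its y), 52 mm tall, about 0.4 kg; one of three that look alike, any of them may stand in any place; this point is its centre, 26 mm above its underside. Smooth flat sides: grip it across the 44 mm width
- case_b_center (a point): sealed plain aluminium case, 96 mm long (its x), 44 mm wide (its y), 52 mm tall, about 0.4 kg; one of three that look alike, any of them may stand in any place; this point is its centre, 26 mm above its underside. Smooth flat sides: grip it across the 44 mm width
- case_c_center (a point): sealed plain aluminium case, 96 mm long (its x), 44 mm wide (its y), 52 mm tall, about 0.4 kg; one of three that look alike, any of them may stand in any place; this point is its centre, 26 mm above its underside. Smooth flat sides: grip it across the 44 mm width
- case_a: the same case as point case_a_center; origin at the centre of its underside
- case_b: the same case as point case_b_center; origin at the centre of its underside
- case_c: the same case as point case_c_center; origin at the centre of its underside
- lotion: loose white lotion bottle with a red collar, 66 x 50 mm, 121 mm tall, left of the rack; origin at its foot. A bystander
- wax_tin: loose small round tin with a black lid, 37 mm across, 26 mm tall, by the right end of the rack; origin at its foot. A bystander
- pencil: loose mechanical pencil, 136 mm long, lying behind the coaster; origin under its middle. A bystander
Things that resemble listed ones, but are neither listed nor needed, are in the scene too. Leave any orange look-alike of the case_c alone.

How it is judged:
By the outcome, as a careful person would: the job done as asked, in the order asked, and still so for the second after the job is handed in, while the arm keeps its last pose, push and grip.
It also fails if it takes over 72 s, if anything falls off the work surface, if the arm or the gripper's body presses on something with over 40 N, if the wrist force passes 120 N, or if a joint passes its speed limit or range.

## Working session

There is one attempt and no reset: what is moved stays moved. The work goes in short steps, Python scripts to look and compute and a shell command to move; the robot and the scene stay as the last step left them, time stands still between calls to the robot, and variables do not carry over. Pictures are saved under pics/ and viewed, at most 10 in all, crops included, and the job is handed in when it is done.

```bash
ls; mkdir -p pics; python3 - <<'E'
from rig import ctrl
import cv2
print(ctrl.tips_ahead); s=ctrl.sense(); print(s)
for n in("side","top"):
    c=ctrl.capture(n); cv2.imwrite(f"pics/{n}0.png",c["frame"][:,:,::-1])
    print(n,{k:v for k,v in c.items() if k!="frame"})
    for l in("lock_grip","case_a","coaster","lotion","wax_tin","pencil","lock_bar"):
        print(l,[(([round(float(v)) for v in d["extent"]]),round(d["score"],2)) for d in ctrl.recognise(n,l)][:5])
E
```

```text
pics
17.0
{'time': 0.0, 'joints': array([-1.30060534e+00,  3.00485710e-01,  1.52156458e+00,  8.92858341e-06,
        1.32066539e+00, -6.66309697e-02]), 'qvel': array([-0.00114098, -0.00067109,  0.00031875,  0.00037611,  0.00041471,
       -0.00057211]), 'joint_efforts': array([ 4.47992943e-04, -5.43499267e+01, -3.61790442e+01, -3.33752200e-05,
        4.03670230e-03,  3.40597204e-07]), 'tcp_pos': array([ 181.69889802, -518.90909947,  247.72025738]), 'tcp_rot': array([ 9.85852387e-01,  1.67614901e-01, -5.27500511e-05, -5.59048830e-04]), 'wrist_force': array([ 0.41284442,  0.28877208, -0.20883579]), 'moment': array([-0.02708288,  0.00123899,  0.04497183]), 'grasp_force': 0.0, 'grip_width': 85.33458106839777}
side {'vertical_fov': 42.12131959715865, 'cx': 328.7155246097952, 'cy': 245.4748301219097, 'eye': array([  365.88579242, -1112.78705448,   731.44420015]), 'rotation': array([ 0.85693091, -0.06787318,  0.04091051, -0.50930245])}
lock_grip [([327, 282, 61, 69], 0.74)]
case_a [([292, 296, 52, 42], 0.94), ([307, 328, 56, 45], 0.85), ([279, 274, 50, 34], 0.58), ([408, 331, 46, 52], 0.55
[... 198 characters left out ...]
, 0.67)]
lock_bar [([325, 285, 64, 72], 0.85)]
top {'vertical_fov': 49.21121577305839, 'cx': 311.7619981179362, 'cy': 243.679609584595, 'eye': array([ 475.86343781,   76.1309443 , 1171.71507485]), 'rotation': array([ 0.71375862, -0.69903354,  0.03709559, -0.02290543])}
lock_grip [([357, 268, 132, 40], 0.82)]
case_a [([365, 297, 26, 48], 0.83), ([316, 306, 27, 48], 0.76), ([418, 201, 46, 45], 0.72), ([412, 290, 27, 46], 0.57)]
coaster [([343, 198, 49, 47], 0.86)]
lotion [([168, 252, 31, 27], 0.95)]
wax_tin [([462, 264, 18, 11], 0.82), ([359, 290, 186, 96], 0.73)]
pencil [([359, 290, 185, 101], 0.72), ([334, 164, 57, 10], 0.69)]
lock_bar [([355, 269, 133, 38], 0.72), ([318, 307, 29, 43], 0.6)]
```

```bash
python3 - <<'E'
import cv2
a=cv2.imread("pics/top0.png")[140:360,140:500]; b=cv2.imread("pics/side0.png")[150:420,220:480]
cv2.imwrite("pics/t1.png",cv2.resize(a,None,fx=2.2,fy=2.2,interpolation=cv2.INTER_CUBIC)); cv2.imwrite("pics/s1.png",cv2.resize(b,None,fx=2.2,fy=2.2,interpolation=cv2.INTER_CUBIC))
E
```

```text
(no output)
```

View pics/t1.png

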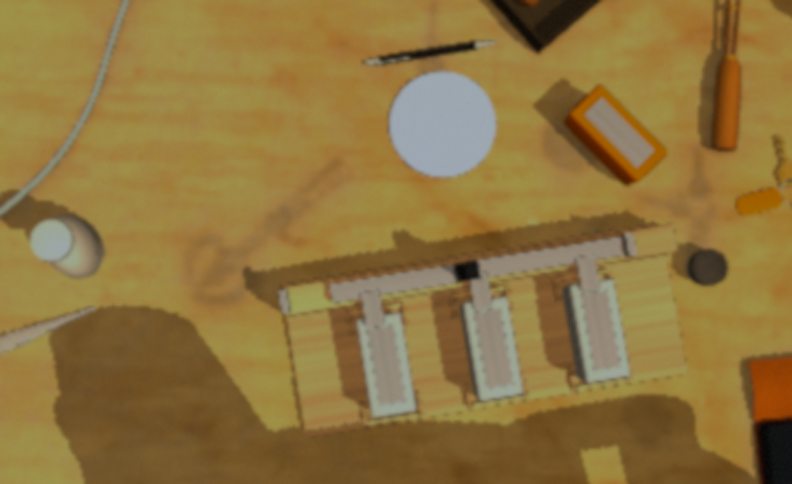

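View pics/s1.png

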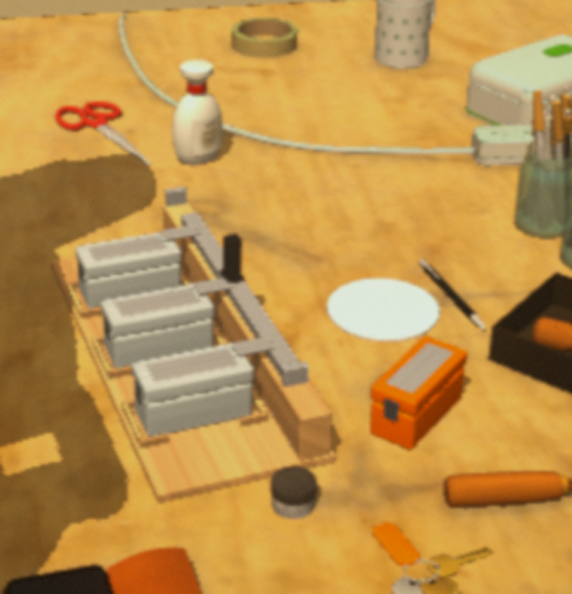

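The pictures show the rack with three cases (t1 lid centres about (387,365), (493,348), (599,330)), the grip at (467,270), the coaster at (442,124), the tin at (707,267) right of the rack, the lotion bottle far left and the orange look-alike at (615,135). The bar is locked, with the stop block on its left.

```bash
cat >h.py <<'E'
import numpy as np
from scipy.spatial.transform import Rotation as R
from rig import ctrl
C={"side":(42.12131959715865,328.7155,245.4748,[365.88579,-1112.78705,731.4442],[0.85693091,-0.06787318,0.04091051,-0.50930245]),
"top":(49.21121577,311.762,243.6796,[475.86343781,76.1309443,1171.71507],[0.71375862,-0.69903354,0.03709559,-0.02290543])}
def px(cam,u,v,z):
    f,cx,cy,e,q=C[cam]; F=240/np.tan(np.radians(f/2)); e=np.array(e)
    d=R.from_quat(q).apply([(u-cx)/F,(v-cy)/F,1]); return e+d*(z-e[2])/d[2]
def proj(cam,p):
    f,cx,cy,e,q=C[cam]; F=240/np.tan(np.radians(f/2))
    d=R.from_quat(q).inv().apply(np.array(p)-e); return F*d[:2]/d[2]+[cx,cy]
def T(x,y): return 140+x/2.2,140+y/2.2
def S(x,y): return 220+x/2.2,150+y/2.2
def tool(p,yaw=None):
    "shift in tool axes and turn to reach TCP p, tool down, tool y along world yaw+90 (mod pi)"
    s=ctrl.sense(); r=R.from_quat(s["tcp_rot"]); out=r.inv().apply(np.array(p)-s["tcp_pos"])
    t=None
    if yaw is not None:
        best=[]
        for k in(0,np.pi):
            g=R.from_euler("z",yaw+k)*R.from_euler("x",np.pi); best.append((r.inv()*g).as_rotvec())
        t=min(best,key=np.linalg.norm)
    return np.round(out,1),None if t is None else np.round(t,3)
E
python3 - <<'E'
from h import *
for n,a,z in(("L",(387,365),62),("M",(493,348),62),("R",(599,330),62),("grip",(467,270),109),("coaster",(442,124),4),("Lrear",(379,315),62),("Lfront",(394,415),62),("Rrear",(591,281),62),("Rfront",(606,381),62),("barL",(331,291),69),("barR",(630,243),69),("stop",(285,300),69),("tin",(707,267),26),("lotion",(70,245),60),("orange",(615,135),55)):
    p=px("top",*T(*a),z); print(n,p.round(1),"side",((proj("side",p)-[220,150])*2.2).round())
print(tool([0,0,0],0.15))
E
```

```text
L [439.3  43.4  62. ] side [125. 248.]
M [457.5 -58.   62. ] side [155. 302.]
R [ 476.7 -160.1   62. ] side [190. 364.]
grip [529.5 -27.4 109. ] side [228. 234.]
coaster [684. -10.   4.] side [381. 306.]
Lrear [486.8  52.   62. ] side [173. 240.]
Lfront [392.1  35.8  62. ] side [ 77. 256.]
Rrear [ 523.7 -152.1   62. ] side [243. 353.]
Rfront [ 428.1 -167.    62. ] side [133. 374.]
barL [508.7  98.5  69. ] side [189. 210.]
barR [ 560.8 -188.3   69. ] side [294. 367.]
stop [499.2 142.1  69. ] side [174. 190.]
tin [ 541.7 -276.    26. ] side [290. 477.]
lotion [548.  350.4  60. ] side [195. 113.]
orange [ 668.  -176.7   55. ] side [414. 361.]
(array([  -0. , -550. ,  248.3]), array([-0.   , -0.   ,  0.187]))
```

```bash
python3 - <<'E'
from h import *
print(tool([531,-28,180],0.175))
E
```

```text
(array([ 491.9, -348.1,   68.3]), array([-0.   , -0.   ,  0.162]))
```

```bash
python3 -m inch '[[[492,-348,0],[0,0,0.16],40],[[492,-348,0],[0,0,0.16],40],[[492,-348,0],[0,0,0.16],40],[[492,-348,0],[0,0,0.16],40],[[492,-348,0],[0,0,0.16],40],[[492,-348,0],[0,0,0.16],40],[[492,-348,0],[0,0,0.16],40],[[492,-348,0],[0,0,0.16],40],[[492,-348,0],[0,0,0.16],40],[[492,-348,0],[0,0,0.16],40],[[492,-348,0],[0,0,0.16],40],[[492,-348,0],[0,0,0.16],40],[[492,-348,0],[0,0,0.16],40],[[492,-348,0],[0,0,0.16],40],[[492,-348,0],[0,0,0.16],40],[[492,-348,0],[0,0,0.16],40],[[492,-348,68],[0,0,0.16],40],[[492,-348,68],[0,0,0.16],40],[[492,-348,68],[0,0,0.16],40],[[492,-348,68],[0,0,0.16],40]]'
python3 - <<'E'
from h import *
import cv2
print(tool([531,-28,95],0.175),ctrl.sense()["wrist_force"])
a=ctrl.capture("side")["frame"][150:400,220:480,::-1]
cv2.imwrite("pics/s2.png",cv2.resize(a,None,fx=2.2,fy=2.2))
E
```

```text
time: 2.47
tcp_pos: [530.7, -28.4, 180.2]
tcp_rot: [0.996, 0.088, -0.001, -0.0]
wrist_force: [-0.3, -0.7, 0.5]
grip_width: 40.2
grasp_force: 0.0
(array([ 0.5, -0.3, 85.2]), array([-0.001,  0.002,  0.001])) [-0.26892481 -0.67845684  0.52198868]
```

View pics/s2.png

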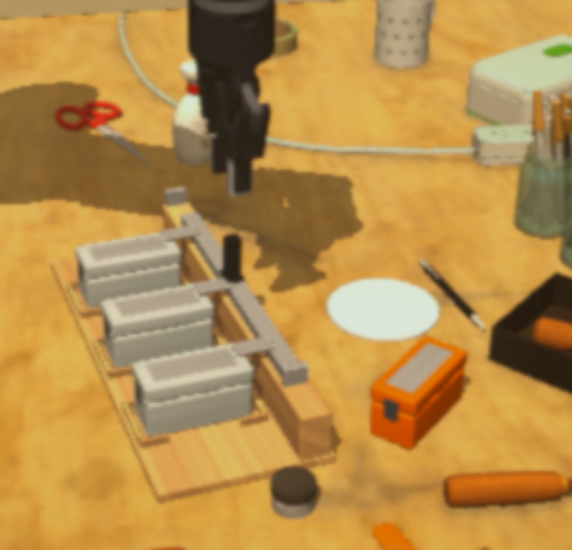

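The open fingers hang right above the grip at (232,240); nothing else has moved. I will descend and straddle it.

```bash
python3 -m inch '[[[0,0,30],[0,0,0],40],[[0,0,50],[0,0,0],40],[[0,0,65],[0,0,0],40],[[0,0,75],[0,0,0],40],[[0,0,83],[0,0,0],40],[[0,0,83],[0,0,0],40],[[0,0,83],[0,0,0],40]]'
```

```text
time: 3.1
tcp_pos: [531.7, -28.2, 98.3]
tcp_rot: [0.996, 0.088, 0.001, 0.0]
wrist_force: [-0.7, 0.5, 0.5]
grip_width: 39.9
grasp_force: 0.0
```

```bash
python3 -m inch '[[[0,-8,0],[0,0,0],40],[[0,-14,0],[0,0,0],40],[[0,-19,0],[0,0,0],40],[[0,-24,0],[0,0,0],40],[[0,-29,0],[0,0,0],40],[[0,-34,0],[0,0,0],40],[[0,-39,0],[0,0,0],40],[[0,-43,0],[0,0,0],40],[[0,-46,0],[0,0,0],40],[[0,-46,0],[0,0,0],40]]'
```

```text
time: 3.93
tcp_pos: [522.8, 17.8, 97.2]
tcp_rot: [0.996, 0.089, -0.0, -0.0]
wrist_force: [-0.4, -0.2, 0.9]
grip_width: 40.1
grasp_force: 0.0
```

```bash
python3 -m inch '[[[0,-3,0],[0,0,0],40],[[0,-5,0],[0,0,0],40],[[0,-5,0],[0,0,0],40]]'; python3 -m inch '[[[0,-2,0],[0,0,0],40],[[0,-3,0],[0,0,0],40],[[0,-3,0],[0,0,0],40]]'
python3 - <<'E'
from h import *
import cv2
s=ctrl.sense(); print(s["wrist_force"],s["moment"])
a=ctrl.capture("side")["frame"][190:340,260:400,::-1]
cv2.imwrite("pics/s3.png",cv2.resize(a,None,fx=4,fy=4,interpolation=cv2.INTER_CUBIC))
E
```

```text
time: 4.18
tcp_pos: [522.0, 22.4, 97.2]
tcp_rot: [0.996, 0.088, -0.0, -0.0]
wrist_force: [-0.4, 0.7, -0.6]
grip_width: 39.5
grasp_force: 0.0
time: 4.43
tcp_pos: [521.8, 23.7, 97.2]
tcp_rot: [0.996, 0.088, 0.0, 0.001]
wrist_force: [1.8, -14.4, -0.8]
grip_width: 39.9
grasp_force: 7.4
[  1.84331566 -14.38106235  -0.76722313] [-2.20569384 -0.31815191  0.05100594]
```

View pics/s3.png

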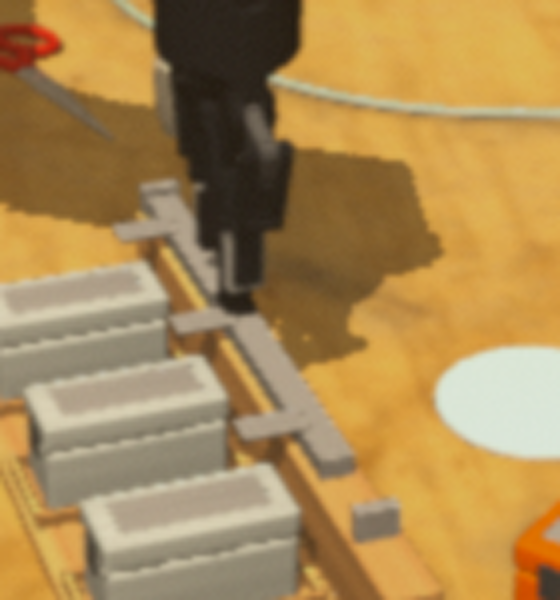

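The bar rests on its left stop block and the tabs are clear of the lids. I will back off and go above the left case.

```bash
python3 -m inch '[[[0,4,0],[0,0,0],40],[[0,8,0],[0,0,0],40],[[0,8,-30],[0,0,0],40],[[0,8,-70],[0,0,0],40],[[-30,-10,-80],[0,0,0],66],[[-77,-33,-80],[0,0,0],66],[[-77,-33,-80],[0,0,0],66],[[-77,-33,-80],[0,0,0],66],[[-77,-33,-80],[0,0,0],66],[[-77,-33,-80],[0,0,0],66]]'
python3 - <<'E'
from h import *
import cv2
print(tool([439.5,44.5,40],0.175),ctrl.sense()["moment"])
a=ctrl.capture("top")["frame"]
cv2.imwrite("pics/t4.png",cv2.resize(a[140:360,220:480,::-1],None,fx=2.5,fy=2.5,interpolation=cv2.INTER_CUBIC))
E
```

```text
time: 5.32
tcp_pos: [440.9, 43.9, 177.4]
tcp_rot: [0.996, 0.088, 0.0, -0.0]
wrist_force: [0.5, 0.4, -0.1]
grip_width: 66.2
grasp_force: 0.0
(array([ -1.3,  -0.9, 137.4]), array([ 0.   , -0.001,  0.002])) [-0.00543504  0.00375278  0.05504797]
```

View pics/t4.png

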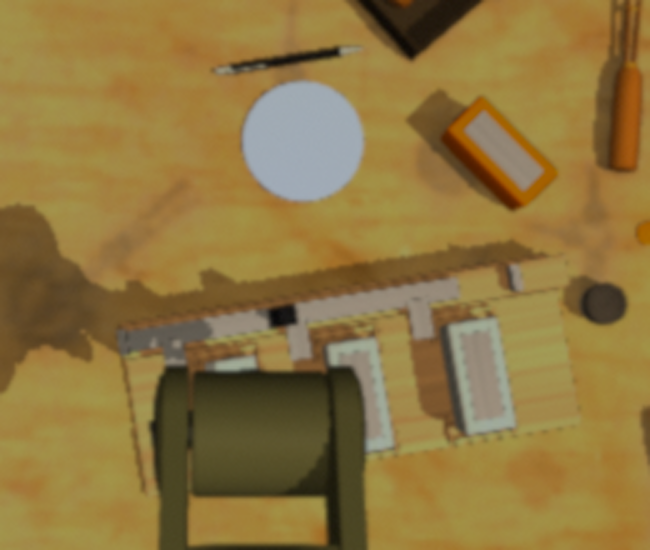

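The bar stays at its end stop with the tabs beside the lids; the grip shows at (282,316). I descend on the left case.

```bash
python3 -m inch '[[[-1,-1,40],[0,0,0],66],[[-1,-1,80],[0,0,0],66],[[-1,-1,110],[0,0,0],66],[[-1,-1,125],[0,0,0],66],[[-1,-1,135],[0,0,0],66],[[-1,-1,137],[0,0,0],66],[[-1,-1,137],[0,0,0],50],[[-1,-1,137],[0,0,0],40],[[-1,-1,137],[0,0,0],36],[[-1,-1,137],[0,0,0],36],[[-1,-1,137],[0,0,0],36],[[-1,-1,137],[0,0,0],36]]'
```

```text
time: 6.37
tcp_pos: [439.6, 44.8, 41.3]
tcp_rot: [0.996, 0.088, 0.001, 0.0]
wrist_force: [-1.7, -0.7, 8.0]
grip_width: 43.4
grasp_force: 62.5
```

```bash
python3 -m inch '[[[0,0,-15],[0,0,0],36],[[0,0,-40],[0,0,0],36],[[0,0,-65],[0,0,0],36],[[0,0,-80],[0,0,0],36],[[0,0,-80],[0,0,0],36],[[0,0,-80],[0,0,0],36]]'; cat >m.py <<'E'
from h import *
s=ctrl.sense(); r=R.from_quat(s["tcp_rot"]); print("F",s["wrist_force"].round(1),"M tool",r.inv().apply(s["moment"]).round(3),"rotv",(R.from_euler("x",-np.pi)*R.from_euler("z",-.175)*r).as_rotvec().round(4))
E
python3 m.py
```

```text
time: 6.87
tcp_pos: [438.8, 44.9, 120.3]
tcp_rot: [0.996, 0.088, 0.001, 0.0]
wrist_force: [-0.0, 0.5, -6.2]
grip_width: 43.8
grasp_force: 62.7
F [-0.   0.5 -6.2] M tool [ 0.003 -0.012  0.026] rotv [-0.0001  0.001  -0.0018]
```

```bash
python3 -m inch '[[[20,0,0],[0,0,0],36],[[40,0,0],[0,0,0],36],[[40,0,0],[0,0,0],36],[[13,0,0],[0,0,0],36],[[-14,0,0],[0,0,0],36],[[-40,0,0],[0,0,0],36],[[-40,0,0],[0,0,0],36],[[-13,0,0],[0,0,0],36],[[14,0,0],[0,0,0],36],[[40,0,0],[0,0,0],36],[[40,0,0],[0,0,0],36],[[40,0,0],[0,0,0],36],[[40,0,0],[0,0,0],36],[[40,0,0],[0,0,0],36]]'; python3 m.py;  python3 -m inch '[[[-27,0,0],[0,0,0],36],[[-54,0,0],[0,0,0],36],[[-80,0,0],[0,0,0],36],[[-80,0,0],[0,0,0],36],[[-53,0,0],[0,0,0],36],[[-26,0,0],[0,0,0],36],[[0,0,0],[0,0,0],36],[[0,0,0],[0,0,0],36],[[-27,0,0],[0,0,0],36],[[-54,0,0],[0,0,0],36],[[-80,0,0],[0,0,0],36],[[-80,0,0],[0,0,0],36],[[-80,0,0],[0,0,0],36],[[-80,0,0],[0,0,0],36],[[-80,0,0],[0,0,0],36]]'; python3 m.py
```

```text
time: 8.03
tcp_pos: [477.2, 51.8, 119.5]
tcp_rot: [0.996, 0.088, -0.001, -0.0]
wrist_force: [0.3, 0.1, -4.5]
grip_width: 43.1
grasp_force: 62.4
F [ 0.3  0.1 -4.5] M tool [-0.018  0.002 -0.044] rotv [ 0.0003 -0.0017 -0.0017]
time: 9.28
tcp_pos: [400.0, 37.9, 120.4]
tcp_rot: [0.996, 0.088, 0.0, 0.0]
wrist_force: [1.4, -0.0, -4.6]
grip_width: 43.2
grasp_force: 62.5
F [ 1.4 -0.  -4.6] M tool [-0.033  0.035  0.008] rotv [-0.0001  0.0007 -0.0018]
```

```bash
cat >m.py <<'E'
from h import *
L=[]
for i in range(8):
    ctrl.capture("top"); s=ctrl.sense(); r=R.from_quat(s["tcp_rot"]); L.append(np.r_[s["wrist_force"],r.inv().apply(s["moment"])])
print("mean F,Mtool",np.mean(L,0).round(3),"sd",np.std(L,0).round(3))
E
python3 m.py; python3 -m inch '[[[27,0,0],[0,0,0],36],[[54,0,0],[0,0,0],36],[[80,0,0],[0,0,0],36],[[80,0,0],[0,0,0],36],[[80,0,0],[0,0,0],36],[[80,0,0],[0,0,0],36]]'; python3 m.py
```

```text
mean F,Mtool [ 1.600e-01  1.230e-01 -4.335e+00 -4.000e-03 -3.000e-03  3.000e-02] sd [0.551 0.511 0.581 0.035 0.028 0.043]
time: 10.18
tcp_pos: [477.6, 51.9, 119.8]
tcp_rot: [0.996, 0.088, -0.001, -0.0]
wrist_force: [0.6, -0.9, -4.6]
grip_width: 43.5
grasp_force: 62.4
mean F,Mtool [-4.500e-01 -4.100e-02 -4.515e+00 -8.000e-03  3.000e-03 -8.000e-03] sd [0.299 0.419 0.607 0.024 0.031 0.019]
```

Left case: no shift of balance. I put it back.

```bash
python3 -m inch '[[[-20,0,0],[0,0,0],36],[[-40,0,0],[0,0,0],36],[[-40,0,0],[0,0,0],36],[[-40,0,0],[0,0,0],36],[[-40,0,25],[0,0,0],36],[[-40,0,50],[0,0,0],36],[[-40,0,65],[0,0,0],36],[[-40,0,74],[0,0,0],36],[[-40,0,79],[0,0,0],36],[[-40,0,79],[0,0,0],36],[[-40,0,79],[0,0,0],36]]'; python3 -m inch '[[[0,0,0],[0,0,0],52],[[0,0,0],[0,0,0],66],[[0,0,0],[0,0,0],66],[[0,0,0],[0,0,0],66],[[0,0,-25],[0,0,0],66],[[0,0,-60],[0,0,0],66],[[0,0,-100],[0,0,0],66],[[0,35,-100],[0,0,0],66],[[0,70,-100],[0,0,0],66],[[0,105,-100],[0,0,0],66],[[0,105,-100],[0,0,0],66],[[0,105,-100],[0,0,0],66]]'
python3 - <<'E'
from h import *
print(tool([457.8,-58.2,40],0.175))
import cv2
a=ctrl.capture("side")["frame"]
cv2.imwrite("pics/s5.png",cv2.resize(a[190:390,220:420,::-1],None,fx=2.8,fy=2.8,interpolation=cv2.INTER_CUBIC))
E
```

```text
time: 11.5
tcp_pos: [439.6, 44.9, 41.9]
tcp_rot: [0.996, 0.088, 0.001, 0.0]
wrist_force: [-0.5, 0.5, -3.8]
grip_width: 43.2
grasp_force: 63.3
time: 12.5
tcp_pos: [457.4, -59.7, 141.4]
tcp_rot: [0.996, 0.087, 0.0, -0.0]
wrist_force: [0.2, 0.9, -0.6]
grip_width: 65.9
grasp_force: 0.0
(array([  0.7,  -1.4, 101.4]), array([ 0.   , -0.   , -0.001]))
```

View pics/s5.png

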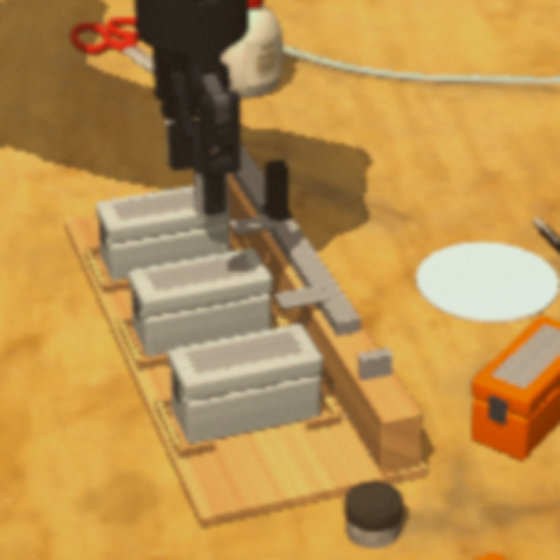

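The left case stands level back in its place ((165,225) in the crop). Now the middle case.

```bash
python3 -m inch '[[[1,-1,40],[0,0,0],66],[[1,-1,70],[0,0,0],66],[[1,-1,90],[0,0,0],66],[[1,-1,100],[0,0,0],66],[[1,-1,100],[0,0,0],66],[[1,-1,100],[0,0,0],50],[[1,-1,100],[0,0,0],40],[[1,-1,100],[0,0,0],36],[[1,-1,100],[0,0,0],36],[[1,-1,100],[0,0,0],36],[[1,-1,100],[0,0,0],36]]';  python3 -m inch '[[[0,0,-15],[0,0,0],36],[[0,0,-40],[0,0,0],36],[[0,0,-65],[0,0,0],36],[[0,0,-80],[0,0,0],36],[[0,0,-80],[0,0,0],36],[[0,0,-80],[0,0,0],36]]';python3 -m inch '[[[20,0,0],[0,0,0],36],[[40,0,0],[0,0,0],36],[[40,0,0],[0,0,0],36],[[13,0,0],[0,0,0],36],[[-14,0,0],[0,0,0],36],[[-40,0,0],[0,0,0],36],[[-40,0,0],[0,0,0],36],[[-13,0,0],[0,0,0],36],[[14,0,0],[0,0,0],36],[[40,0,0],[0,0,0],36],[[40,0,0],[0,0,0],36],[[40,0,0],[0,0,0],36],[[40,0,0],[0,0,0],36],[[40,0,0],[0,0,0],36]]'; python3 m.py;  python3 -m inch '[[[-27,0,0],[0,0,0],36],[[-54,0,0],[0,0,0],36],[[-80,0,0],[0,0,0],36],[[-80,0,0],[0,0,0],36],[[-53,0,0],[0,0,0],36],[[-26,0,0],[0,0,0],36],[[0,0,0],[0,0,0],36],[[0,0,0],[0,0,0],36],[[-27,0,0],[0,0,0],36],[[-54,0,0],[0,0,0],36],[[-80,0,0],[0,0,0],36],[[-80,0,0],[0,0,0],36],[[-80,0,0],[0,0,0],36],[[-80,0,0],[0,0,0],36],[[-80,0,0],[0,0,0],36]]'; python3 m.py
```

```text
time: 13.47
tcp_pos: [458.9, -57.2, 42.8]
tcp_rot: [0.996, 0.088, 0.001, 0.0]
wrist_force: [-0.8, 2.9, 8.3]
grip_width: 43.2
grasp_force: 62.5
time: 13.97
tcp_pos: [458.2, -57.4, 121.7]
tcp_rot: [0.996, 0.088, 0.001, 0.0]
wrist_force: [-0.5, 0.6, -4.4]
grip_width: 43.4
grasp_force: 62.5
time: 15.13
tcp_pos: [496.4, -50.4, 120.7]
tcp_rot: [0.996, 0.088, -0.001, -0.0]
wrist_force: [-0.3, -0.2, -3.5]
grip_width: 43.4
grasp_force: 63.6
mean F,Mtool [ 1.190e-01  1.650e-01 -4.017e+00 -1.000e-03 -5.700e-02  1.300e-02] sd [0.306 0.392 0.472 0.021 0.022 0.019]
time: 16.78
tcp_pos: [419.6, -64.4, 121.5]
tcp_rot: [0.996, 0.088, 0.0, 0.0]
wrist_force: [-0.1, 0.3, -4.3]
grip_width: 43.4
grasp_force: 63.7
mean F,Mtool [-1.930e-01 -2.300e-02 -4.091e+00 -4.000e-03  6.800e-02 -2.800e-02] sd [0.344 0.277 0.412 0.023 0.026 0.018]
```

The middle case rattles (balance shift about ±0.06 N m). I put it back and test the right one, as asked.

```bash
python3 -m inch '[[[20,0,0],[0,0,0],36],[[40,0,0],[0,0,0],36],[[40,0,0],[0,0,0],36],[[40,0,0],[0,0,0],36],[[40,0,25],[0,0,0],36],[[40,0,50],[0,0,0],36],[[40,0,65],[0,0,0],36],[[40,0,74],[0,0,0],36],[[40,0,79.5],[0,0,0],36],[[40,0,79.5],[0,0,0],36],[[40,0,79.5],[0,0,0],36]]'; python3 -m inch '[[[0,0,0],[0,0,0],52],[[0,0,0],[0,0,0],66],[[0,0,0],[0,0,0],66],[[0,0,0],[0,0,0],66],[[0,0,-25],[0,0,0],66],[[0,0,-60],[0,0,0],66],[[0,0,-100],[0,0,0],66],[[0,35,-100],[0,0,0],66],[[0,70,-100],[0,0,0],66],[[0,105,-100],[0,0,0],66],[[0,105,-100],[0,0,0],66],[[0,105,-100],[0,0,0],66]]'
python3 - <<'E'
from h import *
print(tool([476.1,-161.6,41],0.175))
E
```

```text
time: 18.1
tcp_pos: [458.3, -57.5, 42.4]
tcp_rot: [0.996, 0.088, 0.0, 0.0]
wrist_force: [-0.5, -0.5, -3.8]
grip_width: 43.1
grasp_force: 66.3
time: 19.1
tcp_pos: [476.5, -161.9, 141.7]
tcp_rot: [0.996, 0.087, -0.0, -0.0]
wrist_force: [0.2, 0.7, -0.3]
grip_width: 66.3
grasp_force: 0.0
(array([ -0.3,  -0.4, 100.7]), array([-0.   ,  0.   , -0.001]))
```

```bash
python3 -m inch '[[[0,0,40],[0,0,0],66],[[0,0,70],[0,0,0],66],[[0,0,90],[0,0,0],66],[[0,0,100],[0,0,0],66],[[0,0,100],[0,0,0],66],[[0,0,100],[0,0,0],50],[[0,0,100],[0,0,0],40],[[0,0,100],[0,0,0],36],[[0,0,100],[0,0,0],36],[[0,0,100],[0,0,0],36],[[0,0,100],[0,0,0],36]]';  python3 -m inch '[[[0,0,-15],[0,0,0],36],[[0,0,-40],[0,0,0],36],[[0,0,-65],[0,0,0],36],[[0,0,-80],[0,0,0],36],[[0,0,-80],[0,0,0],36],[[0,0,-80],[0,0,0],36]]';python3 -m inch '[[[20,0,0],[0,0,0],36],[[40,0,0],[0,0,0],36],[[40,0,0],[0,0,0],36],[[13,0,0],[0,0,0],36],[[-14,0,0],[0,0,0],36],[[-40,0,0],[0,0,0],36],[[-40,0,0],[0,0,0],36],[[-13,0,0],[0,0,0],36],[[14,0,0],[0,0,0],36],[[40,0,0],[0,0,0],36],[[40,0,0],[0,0,0],36],[[40,0,0],[0,0,0],36],[[40,0,0],[0,0,0],36],[[40,0,0],[0,0,0],36]]'; python3 m.py;  python3 -m inch '[[[-27,0,0],[0,0,0],36],[[-54,0,0],[0,0,0],36],[[-80,0,0],[0,0,0],36],[[-80,0,0],[0,0,0],36],[[-53,0,0],[0,0,0],36],[[-26,0,0],[0,0,0],36],[[0,0,0],[0,0,0],36],[[0,0,0],[0,0,0],36],[[-27,0,0],[0,0,0],36],[[-54,0,0],[0,0,0],36],[[-80,0,0],[0,0,0],36],[[-80,0,0],[0,0,0],36],[[-80,0,0],[0,0,0],36],[[-80,0,0],[0,0,0],36],[[-80,0,0],[0,0,0],36]]'; python3 m.py
```

```text
time: 20.02
tcp_pos: [477.4, -160.9, 43.4]
tcp_rot: [0.996, 0.088, 0.001, 0.001]
wrist_force: [-0.0, 1.7, 8.8]
grip_width: 43.5
grasp_force: 62.8
time: 20.52
tcp_pos: [476.6, -160.7, 122.1]
tcp_rot: [0.996, 0.088, 0.001, 0.0]
wrist_force: [-0.6, -0.2, -4.8]
grip_width: 43.4
grasp_force: 62.7
time: 21.68
tcp_pos: [515.1, -153.7, 121.0]
tcp_rot: [0.996, 0.088, -0.001, -0.0]
wrist_force: [-0.2, -0.4, -4.4]
grip_width: 43.0
grasp_force: 62.4
mean F,Mtool [ 3.700e-02 -1.500e-01 -4.016e+00  7.000e-03  5.000e-03 -2.000e-03] sd [0.603 0.544 0.326 0.016 0.018 0.025]
time: 23.33
tcp_pos: [437.9, -167.8, 122.0]
tcp_rot: [0.996, 0.088, 0.0, 0.0]
wrist_force: [0.3, -0.8, -4.6]
grip_width: 43.4
grasp_force: 62.5
mean F,Mtool [ 1.160e-01 -1.020e-01 -4.086e+00  0.000e+00 -7.000e-03  1.000e-03] sd [0.198 0.587 0.353 0.022 0.037 0.018]
```

The right case is packed tight. I put it back and go to the middle one.

```bash
python3 -m inch '[[[20,0,0],[0,0,0],36],[[40,0,0],[0,0,0],36],[[40,0,0],[0,0,0],36],[[40,0,0],[0,0,0],36],[[40,0,25],[0,0,0],36],[[40,0,50],[0,0,0],36],[[40,0,65],[0,0,0],36],[[40,0,74],[0,0,0],36],[[40,0,80],[0,0,0],36],[[40,0,80],[0,0,0],36],[[40,0,80],[0,0,0],36]]'; python3 -m inch '[[[0,0,0],[0,0,0],52],[[0,0,0],[0,0,0],66],[[0,0,0],[0,0,0],66],[[0,0,0],[0,0,0],66],[[0,0,-25],[0,0,0],66],[[0,0,-60],[0,0,0],66],[[0,0,-100],[0,0,0],66],[[0,-35,-100],[0,0,0],66],[[0,-70,-100],[0,0,0],66],[[0,-105,-100],[0,0,0],66],[[0,-105,-100],[0,0,0],66],[[0,-105,-100],[0,0,0],66]]'
python3 - <<'E'
from h import *
print(tool([458.3,-57.5,41],0.175))
import cv2
a=ctrl.capture("side")["frame"]
cv2.imwrite("pics/s6.png",cv2.resize(a[190:390,220:420,::-1],None,fx=2.8,fy=2.8,interpolation=cv2.INTER_CUBIC))
E
```

```text
time: 24.65
tcp_pos: [476.7, -160.9, 42.5]
tcp_rot: [0.996, 0.088, 0.0, 0.0]
wrist_force: [0.1, 0.1, -4.5]
grip_width: 43.2
grasp_force: 64.6
time: 25.65
tcp_pos: [458.1, -56.2, 142.1]
tcp_rot: [0.996, 0.09, 0.0, 0.0]
wrist_force: [0.9, 0.0, -0.2]
grip_width: 65.9
grasp_force: 0.0
(array([-1.000e-01,  1.300e+00,  1.011e+02]), array([ 0.   , -0.001,  0.004]))
```

View pics/s6.png

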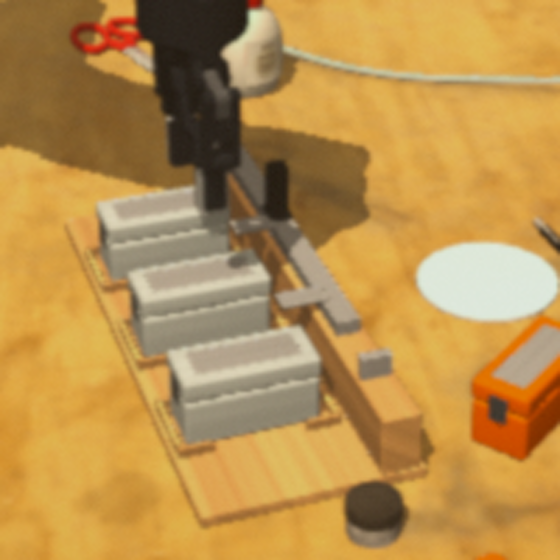

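All three cases stand in place, the bar is still at its stop, and the tin is untouched. I take the middle case and lift it.

```bash
python3 -m inch '[[[0,1,40],[0,0,0],66],[[0,1,70],[0,0,0],66],[[0,1,90],[0,0,0],66],[[0,1,100],[0,0,0],66],[[0,1,100],[0,0,0],66],[[0,1,100],[0,0,0],50],[[0,1,100],[0,0,0],40],[[0,1,100],[0,0,0],36],[[0,1,100],[0,0,0],36],[[0,1,100],[0,0,0],36],[[0,1,100],[0,0,0],36]]';  python3 -m inch '[[[0,0,-15],[0,0,0],36],[[0,0,-40],[0,0,0],36],[[0,0,-65],[0,0,0],36],[[0,0,-90],[0,0,0],36],[[0,0,-115],[0,0,0],36],[[0,0,-132],[0,0,0],36],[[0,0,-138],[0,0,0],36],[[0,0,-138],[0,0,0],36],[[0,0,-138],[0,0,0],36]]'
python3 - <<'E'
from h import *
print(tool([684,-10,182],0.175))
E
```

```text
time: 26.62
tcp_pos: [459.1, -58.7, 43.2]
tcp_rot: [0.996, 0.088, 0.001, 0.0]
wrist_force: [-1.4, -2.9, 8.5]
grip_width: 43.2
grasp_force: 62.7
time: 27.37
tcp_pos: [457.9, -58.2, 179.1]
tcp_rot: [0.996, 0.088, -0.0, -0.0]
wrist_force: [-1.3, -0.1, -4.2]
grip_width: 43.3
grasp_force: 62.6
(array([231. ,  -7.7,  -3.1]), array([-0.   ,  0.001,  0.002]))
```

```bash
python3 -m inch '[[[8,-2,-1],[0,0,0],36],[[25,-4,-2],[0,0,0],36],[[45,-6,-3],[0,0,0],36],[[68,-8,-3],[0,0,0],36],[[92,-8,-3],[0,0,0],36],[[117,-8,-3],[0,0,0],36],[[142,-8,-3],[0,0,0],36],[[165,-8,-3],[0,0,0],36],[[185,-8,-3],[0,0,0],36],[[202,-8,-3],[0,0,0],36],[[215,-8,-3],[0,0,0],36],[[224,-8,-3],[0,0,0],36],[[229,-8,-3],[0,0,0],36],[[231,-8,-3],[0,0,0],36],[[231,-8,-3],[0,0,0],36],[[231,-8,-3],[0,0,0],36],[[231,-8,-3],[0,0,0],36],[[231,-8,-3],[0,0,0],36]]'
python3 - <<'E'
from h import *
print(tool([684,-10,182],0.175))
import cv2
a=ctrl.capture("side")["frame"]
cv2.imwrite("pics/s7.png",cv2.resize(a[150:400,220:480,::-1],None,fx=2.2,fy=2.2,interpolation=cv2.INTER_CUBIC))
E
```

```text
time: 28.87
tcp_pos: [684.0, -10.0, 182.9]
tcp_rot: [0.996, 0.088, 0.0, 0.0]
wrist_force: [0.5, -0.2, -4.2]
grip_width: 43.4
grasp_force: 62.5
(array([-0. ,  0. ,  0.9]), array([ 0.   , -0.   ,  0.002]))
```

View pics/s7.png

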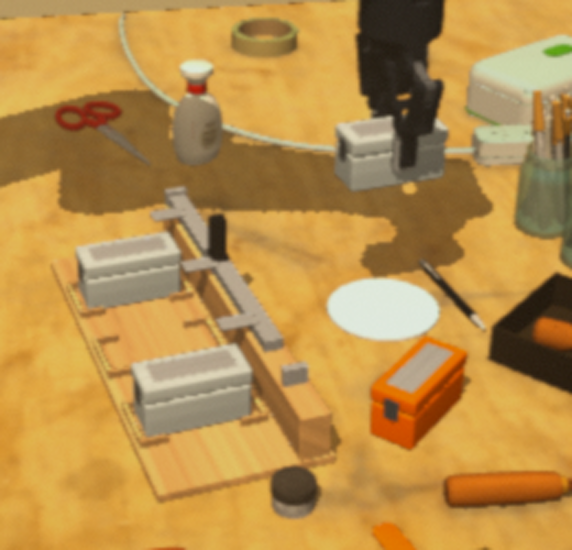

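The case is held level above the coaster (around (390,152) in the crop). The other two stand in the rack, the lock is at its stop, and the bystanders are untouched.

```bash
python3 - <<'E'
from rig import ctrl
print(abs(ctrl.sense()["qvel"]).max()); print(ctrl.hand_in())
E
```

```text
0.0014855937651201243
the job is handed in; nothing more can be done
None
```

The job is handed in: the lock is at its left stop, the middle case was the one that rattled, and the arm is holding it at rest about 15 cm above the middle of the coaster, with the other two cases back in the rack and the bystanders untouched.

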